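Let the stone tray roll down the roller track and catch it

ROBOT

A 6-joint arm with a two-finger parallel gripper is mounted at the origin on the work surface. World frame = base frame: x ahead of the robot, y to its left, z up, the work surface at z = 0. Lengths are in m, angles in rad, forces in N, time in s.
With the tool pointing down it reaches from about 0.275 to 0.725 m from the base axis. Payload 5.6 kg.
Tool frame: the origin (TCP) lies between the finger pads; the fingertips stand 8 mm ahead of it and the grasp point (between the pads) lies 11 mm behind it; z points along the fingers, y is the line along which they close (so a half turn about z gives the same grasp; the last joint's range is limited). The gripper opens to 85 mm and grips with 20 to 120 N. Pads are 22 mm wide; open, the fingers measure 114 mm over their backs; the gripper's body (76 mm by 85 mm) begins 54 mm behind the grasp point. The pads swing forward as they close: fully open they stand 13 mm farther back than shut.
Start: joints at [1.497, 0.255, 0.108, 0, -1.424, -0.285], TCP at [0.193, 0.515, 0.239] pointing down, gripper open.
Joint ranges: [-2.95, 2.95], [-1.21, 1.97], [-1.09, 1.5], [-2.87, 1.71], [-2.94, -0.07], [-3.05, 3.05]. Speed limits (rad/s): [2.57, 2.57, 3.14, 3.14, 3.14, 3.14].

INTERFACE

Orientations are given as a unit quaternion [w, x, y, z].
In Python, from bench import manip gives the robot as it stands.
- The arm moves only by the tool step_arm, never from a script. Its argument "moves" is a list of rows, each a list of 7 numbers: the shift along the tool's x, y, z in units of 30 mm (1.0 is 30 mm), then the turn, a rotation vector about the tool's x, y, z in units of 6 degrees (1.0 is 6 degrees), then the opening, from -1 (shut) to 1 (fully open). A call has 1 to 10 rows; each row shifts and turns the commanded pose from where the row before left it, along the tool's axes as they then stand; what a row does not reach is not made up. A row lasts 1/12 s, in which the tool goes at most 41.7 mm and 7.16 degrees, less where a joint would pass 70% of its speed; a pose out of reach is approached as far as the arm can. A call is refused whole if a number of a shift passes 1 or a number of a turn 1, either way. A call with a gripper value outside its range is refused whole. The fingers move at their own pace and stop on an object; the grip force is fixed at half the most. Time passes only in rows, so rows that do not move let the fingers close. It gives the time, the measured TCP pose, the force, the opening and the grip force at its end, in the units of the state.
- manip.state(): the state, without advancing time (a new reading comes with each control period).
- manip.snapshot(name): name is "scene" or "top" or "wrist"; returns (picture, depth): 420x560x3 uint8, blue, green, red; 420x560 float32, m along the optical axis (not along the pixel's ray), 0 where there is no reading.
- manip.get_calibration(name): a dict with "camera_matrix" (3x3 intrinsics, pixels), "origin" and "rotation" of the camera in the world; the wrist camera has in their place "hand_eye" (4x4, takes a point from camera to tool coordinates, whose origin is the TCP and whose axes are the flange's). Camera axes: x right, y down, z forward; pixel columns grow to the right and rows downward; lengths in m; the calibration is good to about 2 mm. A picture is of the moment at which its call begins: read the wrist's pose just before it. get_calibration takes no time and is no camera call.
- manip.finish_job(): hands the job in; it is judged then, once.
The state is a dict: "t": time; "joints": joint angles; "dq": joint speeds; "joint_efforts": joint torques, N m; "tcp_pos": TCP position; "ee_rot": TCP orientation; "ft_force": force on the tool from outside, world axes, zero at the start; "ft_torque": the same for the moment, N m; "finger_gap": finger opening in m; "gripper_force": force on a finger pad.
Only numpy, scipy, OpenCV 4.12 (cv2) and the standard library are available. Lean on these libraries where they do the work, as an engineer would, in place of code of your own. Each camera call takes 0.05 s, during which the arm holds its last target. There are 200 camera calls.

TASK

Swing the red-knobbed gate handle outwards, away from the track, so that the gate lifts and the wooden tray with the freshly painted stone rolls down the roller track. Once it is out from under the wire cover, catch it by its black front bumper with the fingers: move along with it and ease it to a stop with the bumper's face at the yellow line, so gently that the sprung bumper is never pushed in by a centimetre. Keep it there for three seconds and finish while the fingers still hold it back by the bumper, ungripped (the program ends holding); touch the tray only at its bumper and never the wet stone, do not let the tray run out over the open end, and leave the two paint bottles and the white stone alone.

Things in the scene. Friction and masses are not known exactly. Their poses are not given: they have to be found in the camera images.
- track: Fixed roller track: free rollers (22 mm thick) between aluminium walls (112 mm apart, 8 mm thick, 14 mm above the roller tops), falling at 0.05 rad. Frame: x level and downhill, z up, -y is the gate-handle side, towards the robot. Origin on the table; roller tops 75 mm above it. Dark wire hoops roof the upper part, 82 mm over the rollers; a padded bin 45 mm high lies past the end
- cover_end (a point): Middle of the track, roller-top height, under the last wire hoop; below it the track is open from above for 350 mm. Axes as the track's
- line (a point): Middle of the track, roller-top height, at the yellow line marked on both side walls: 280 mm downhill of cover_end, 70 mm before the open lower end. Axes as the track's
- track_end (a point): Middle of the track, roller-top height, at the open lower end. Axes as the track's
- tray: Wooden tray 130 mm long, 104 wide, 42 high, walls 6, captive on the rollers; nominal 0.5 kg (0.4 to 0.68), 0.7 with stone. Origin: centre of underside; x downhill, front wall's face at +65 mm, bumper's face at +100. Held by the gate at first. Freed, its bumper reaches cover_end after about 1.4 s at 0.23 to 0.33 m/s; downhill pull 0.35 N, drag 1 N per m/s, time constant 0.7 s
- bumper (a joint): How far the tray's black rubber front bumper (bar 84 mm wide across the track, 18 mm high, its middle 16 mm over the roller tops) is pushed in, m: 0 free, stop at 0.022. Sprung with 200 N/m; the waiting tray's weight presses it in 1.5 to 2 mm; over 0.010 is a knock. Nominal 0.03 kg
- bumper_face (a point): Middle of the bumper's front face, 16 mm over the tray's underside; at first 255 mm uphill of cover_end. Axes as the tray's
- stone: Freshly painted yellow stone with blue dots, 68 mm across, 28 mm high, 0.2 kg, lying loose on the tray's floor (its top 12 mm over the tray's underside), below its rim. Origin: centre of its underside
- gate (a joint): Angle of the gate: a rod along the track's -y side with a red stop arm in front of the tray and an upright handle at its lower end. 0: shut, handle upright; grows as the handle's top swings to the track's -y and down; stop at 1.2 rad. Above 0.75 the tray passes freely. It stays where it is left (friction 0.05 N m, about 0.7 N at the handle)
- gate_knob (a point): Centre of the red 18 mm ball on top of the gate's handle (steel bar, 8 mm thick), 95 mm from the rod's axis. That axis runs along the slope, 77 mm to -y of the track's middle and 36 mm over the roller tops; the handle stands 60 mm downhill of cover_end
- bottle_blue: Blue paint bottle standing on the table, 38 mm diameter, 100 mm high, 0.12 kg; origin at the centre of its underside; leave alone
- bottle_green: Green paint bottle, same size; origin at the centre of its underside; leave alone
- stone_white: Unpainted white stone on the table, 80 mm across, 30 mm high, 0.2 kg; origin at the centre of its underside; leave alone

How it is judged:
By the outcome, as a careful person would: the job done as asked, in the order asked, and still so for the second after the job is handed in, while the arm keeps its last pose, push and grip.
It also fails if it takes over 32 s, if anything falls off the work surface, if the arm or the gripper's body presses on something with over 40 N, if the wrist force passes 120 N, or if a joint passes its speed limit or range.

## Working session

There is one attempt and no reset: what is moved stays moved. The work goes in short steps, Python scripts to look and compute and a tool call to move; the robot and the scene stay as the last step left them, time stands still between calls to the robot, and variables do not carry over. Pictures are saved under pics/ and viewed, at most 10 in all, crops included, and the job is handed in when it is done.

Besides the shell and the picture viewer there is one more tool, called as name(argument=value, ...) on one line, values as JSON. step_arm: Moves the arm, as the interface text tells. Its arguments: {"type":"object","properties":{"moves":{"type":"array"}},"required":["moves"]}

```bash
mkdir -p pics; ls; python3 - <<'E'
from bench import manip
import cv2,numpy as np
s=manip.state();print(s['t'],s['tcp_pos'],s['ee_rot'],s['finger_gap'])
for n in("scene","top"):
    p,d=manip.snapshot(n);cv2.imwrite(f"pics/{n}0.png",p);np.savez(f"{n}0.npz",p=p,d=d)
    c=manip.get_calibration(n);print(n,c)
E
```

```text
pics
0.0 [0.19291565 0.51454871 0.23840621] [ 9.23476141e-04  9.83944144e-01 -1.78474224e-01 -1.43633770e-04] 0.08526169782922807
scene {'camera_matrix': array([[394.29807005,   0.        , 279.54098901],
       [  0.        , 394.29807005, 209.71095772],
       [  0.        ,   0.        ,   1.        ]]), 'origin': array([0.93811798, 0.75130635, 0.909013  ]), 'rotation': array([-0.10060032,  0.24428831,  0.89341403, -0.36333755])}
top {'camera_matrix': array([[476.69865585,   0.        , 278.23195125],
       [  0.        , 476.69865585, 207.84160391],
       [  0.        ,   0.        ,   1.        ]]), 'origin': array([0.28254047, 0.10968008, 1.40756276]), 'rotation': array([ 0.07875313, -0.69959431,  0.7062569 , -0.07461199])}
```

View pics/scene0.png

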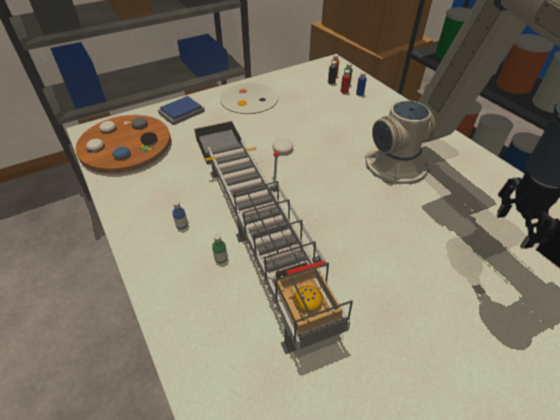

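View pics/top0.png

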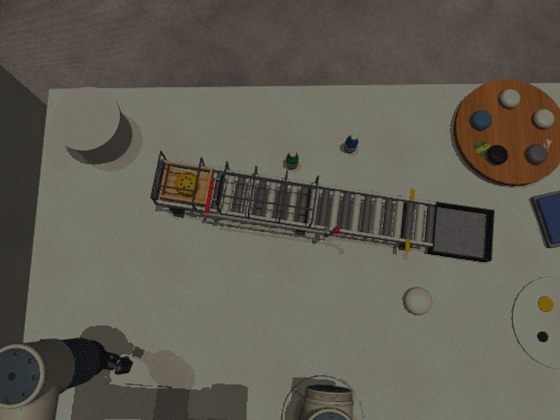

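The top view shows the track running left to right: tray at (187,183), red knob at (336,231), yellow marks at (412,195) and (408,246), white stone at (418,300). In the scene view the knob is near (276,154) and the yellow marks near (215,158) and (250,150).

```bash
cat > h.py <<'E'
import numpy as np,cv2
from bench import manip
from scipy.spatial.transform import Rotation as R
def cam(n):
    c=manip.get_calibration(n);q=c['rotation'];return c['camera_matrix'],c['origin'],R.from_quat([q[1],q[2],q[3],q[0]]).as_matrix()
def ray(n,u,v):
    K,o,r=cam(n);d=r@np.linalg.solve(K,[u,v,1.]);return o,d/np.linalg.norm(d)
def plane(n,u,v,z):
    o,d=ray(n,u,v);return o+d*(z-o[2])/d[2]
def tri(a,b):
    (o1,d1),(o2,d2)=ray('top',*a),ray('scene',*b)
    t=np.linalg.lstsq(np.c_[d1,-d2],o2-o1,rcond=None)[0]
    p,q=o1+t[0]*d1,o2+t[1]*d2;return (p+q)/2,np.linalg.norm(p-q)
def proj(n,p):
    K,o,r=cam(n);x=K@(r.T@(np.asarray(p)-o));return x[:2]/x[2]
def blobs(p,lo,hi,amin=8):
    m=cv2.inRange(cv2.cvtColor(p,cv2.COLOR_BGR2HSV),lo,hi)
    n,l,s,c=cv2.connectedComponentsWithStats(m)
    return [(c[i].round(1).tolist(),s[i].tolist()) for i in range(1,n) if s[i,4]>=amin]
E
python3 - <<'E'
from h import *
for n in('top','scene'):
    p=np.load(n+'0.npz')['p']
    print(n,'red',blobs(p,(0,170,90),(6,255,255)),blobs(p,(174,170,90),(180,255,255)))
    print('yel',blobs(p,(18,150,110),(32,255,255)))
s=manip.state();print(proj('top',s['tcp_pos']),proj('scene',s['tcp_pos']))
t=cv2.resize(np.load('top0.npz')['p'][165:275,290:450],None,fx=4.9,fy=5,interpolation=2)
c=cv2.resize(np.load('scene0.npz')['p'][120:260,190:330],None,fx=4.2,fy=4.2,interpolation=2)
cv2.imwrite('pics/t1.png',t);cv2.imwrite('pics/c1.png',c)
E
```

```text
top red [([209.0, 195.2], [205, 178, 9, 35, 115]), ([336.0, 229.7], [334, 227, 5, 6, 23])] []
yel [([488.2, 144.6], [487, 143, 4, 4, 9]), ([478.1, 150.2], [476, 148, 5, 5, 17]), ([186.0, 181.2], [177, 175, 18, 14, 144]), ([412.1, 194.4], [410, 189, 5, 12, 37]), ([407.5, 245.3], [405, 239, 5, 13, 43]), ([545.5, 303.7], [539, 297, 14, 14, 164])]
scene red [([346.4, 77.3], [343, 75, 8, 5, 21]), ([275.8, 153.4], [274, 152, 4, 4, 12]), ([303.6, 267.2], [287, 261, 38, 13, 132])] []
yel [([241.5, 102.5], [238, 101, 8, 4, 30]), ([141.9, 145.4], [140, 144, 4, 4, 10]), ([149.4, 148.9], [148, 148, 4, 3, 11]), ([250.3, 148.7], [246, 148, 10, 3, 13]), ([208.7, 158.3], [205, 157, 9, 4, 26]), ([311.4, 296.8], [299, 286, 24, 24, 344]), ([299.1, 300.3], [294, 291, 11, 19, 79])]
[110.2676994  353.53414308] [509.95515611 232.58580098]
```

View pics/t1.png

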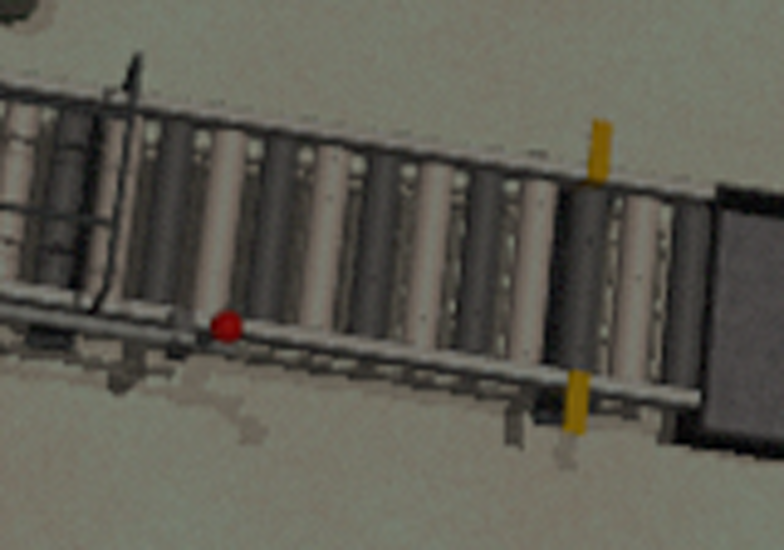

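View pics/c1.png

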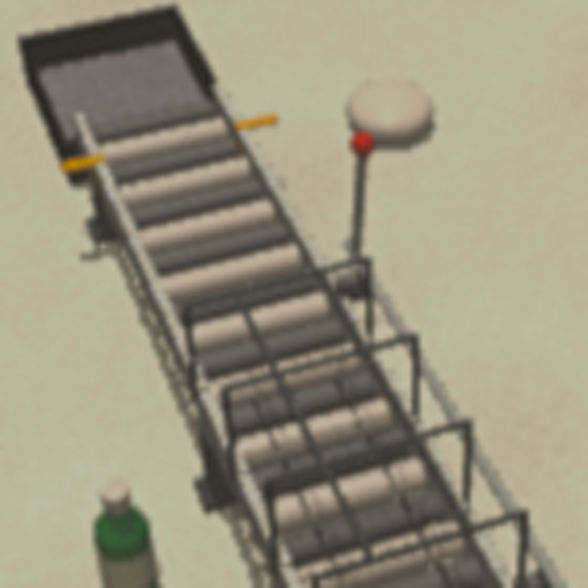

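The crops show the knob at top (336,230) and scene (276,153), the two yellow flags outside the walls, and the last hoop crossing the track just uphill of the handle.

```bash
python3 - <<'E'
from h import *
k,e=tri((336,230),(275.9,153.6));print('knob',k,e)
a,e1=tri((412.1,194.4),(208.7,158.3));b,e2=tri((407.5,245.3),(250.3,148.7));print('yel far',a,e1,'near',b,e2,np.linalg.norm(a-b))
# cross direction and track axes
m=(a+b)/2
yv=(a-b)[:2];yv/=np.linalg.norm(yv);xv=np.array([yv[1],-yv[0]]);print('mid',m,'x axis(cross)',xv,'knob in track frame rel line',(k[:2]-m[:2])@xv,(k[:2]-m[:2])@yv)
# knob-based direction: knob at (-220*cos+~.., -77) 
d=(m-k)[:2];th=np.arctan2(d[1],d[0]);off=np.arctan2(77,219-6);print('dist',np.linalg.norm(d),np.hypot(77,213))
for s in(1,-1):print('xaxis via knob',np.cos(th+s*off),np.sin(th+s*off))
# stone/tray, bin
ts,e=tri((186.5,181.5),(308,297.5));print('stone top',ts,e,'dir',(m-ts)[:2]/np.linalg.norm((m-ts)[:2]),np.linalg.norm((m-ts)[:2]))
w=plane('top',418,300,.015);print('white',w, (w[:2]-m[:2])@xv,(w[:2]-m[:2])@yv)
# gate stop arm
r,e=tri((209,195.2),(303.6,267.2));print('stop arm',r,e)
# far wall & near-wall line edge directions from crop: far wall points, near wall top
for u,v in[((0)/4.9+290,92/5+165),(710/4.9+290,198/5+165)]:print('farwall',plane('top',u,v,.1))
E
```

```text
knob [ 0.48647748 -0.02996463  0.21419384] 0.0014228431296018154
yel far [ 0.60924585 -0.26548812  0.08615475] 0.00102209230784806 near [ 0.46393911 -0.24323922  0.08468392] 0.00022272886860114834 0.1470075716386708
mid [ 0.53659248 -0.25436367  0.08541934] x axis(cross) [-0.15135283 -0.9884798 ] knob in track frame rel line -0.21422887349395606 -0.08350109773723884
dist 0.2299270396491316 226.49061790723252
xaxis via knob 0.5367741647901293 -0.8437259602583407
xaxis via knob -0.12681831434113225 -0.9919259625333303
stone top [0.6391061  0.37111089 0.13518157] 0.004823156038103346 dir [-0.16173938 -0.98683351] 0.6338197482835967
white [ 0.31571903 -0.28133973  0.015     ] 0.06009510622598342 -0.21424604952309856
stop arm [0.60140622 0.30345631 0.14169554] 0.005138361209160456
farwall [0.6420541  0.08205781 0.1       ]
farwall [ 0.57610821 -0.3236952   0.1       ]
```

step_arm(moves=[[0.5, 0.45, -0.5, 0, 0, 0, -1], [0.95, 0.9, -0.3, 0, 0, 0, -1], [0.95, 0.9, 0, 0, 0, 0, -1], [0.95, 0.9, 0, 0, 0, 0, -1], [0.95, 0.9, 0, 0, 0, 0, -1], [0.95, 0.9, 0, 0, 0, 0, -1], [0.95, 0.9, 0, 0, 0, 0, -1], [0.95, 0.9, 0, 0, 0, 0, -1], [0.95, 0.9, 0, 0, 0, 0, -1], [0.95, 0.9, 0, 0, 0, 0, -1]])

```text
t: 0.93
tcp_pos: [0.3573, 0.1775, 0.2632]
ee_rot: [-0.0, 0.984, -0.178, -0.0]
ft_force: [0.3, 1.1, -0.1]
finger_gap: 0.0001
gripper_force: 0.0
```

step_arm(moves=[[0.95, 0.9, 0, 0, 0, 0, -1], [0.95, 0.9, 0, 0, 0, 0, -1], [0.95, 0.9, 0, 0, 0, 0, -1], [0.95, 0.9, 0, 0, 0, 0, -1], [0.95, 0.9, 0, 0, 0, 0, -1], [0.95, 0.9, 0, 0, 0, 0, -1], [0.95, 0.9, 0, 0, 0, 0, -1], [0.5, 0.5, 0, 0, 0, 0.5, -1], [0, 0, 0, 0, 0, 1, -1], [0, 0, 0, 0, 0, 1, -1]])

```text
t: 1.77
tcp_pos: [0.4864, -0.0883, 0.2622]
ee_rot: [0.0, 0.951, -0.309, -0.001]
ft_force: [-1.3, 0.0, 0.9]
finger_gap: -0.0002
gripper_force: 0.0
```

step_arm(moves=[[0, 0, 0, 0, 0, 1, -1], [0, 0, 0, 0, 0, 1, -1], [0, 0, 0, 0, 0, 1, -1], [0, 0, 0, 0, 0, 1, -1], [0, 0, 0, 0, 0, 1, -1], [0, 0, 0, 0, 0, 1, -1], [0, 0, 0, 0, 0, 1, -1], [0, 0, 0, 0, 0, 1, -1], [0, 0, 0, 0, 0, 1, -1], [0, 0, 0, 0, 0, 1, -1]])

```text
t: 2.6
tcp_pos: [0.4862, -0.0868, 0.2628]
ee_rot: [-0.0, -0.67, 0.742, 0.0]
ft_force: [0.1, -0.9, -0.1]
finger_gap: 0.0003
gripper_force: 0.0
```

```bash
python3 - <<'E'
from h import *
c=manip.get_calibration('wrist')
s=manip.state();p,d=manip.snapshot('wrist');np.savez('w1.npz',p=p,d=d,pos=s['tcp_pos'],rot=s['ee_rot']);cv2.imwrite('pics/w1.png',p)
q=s['ee_rot'];M=R.from_quat([q[1],q[2],q[3],q[0]]).as_matrix();print(s['t'],s['tcp_pos'],s['joints'],'\n',M,s['finger_gap']);print(c)
print('yel',blobs(p,(18,130,80),(32,255,255)));print('red',blobs(p,(0,150,70),(6,255,255)))
E
```

```text
2.6 [ 0.48616826 -0.08678222  0.2628155 ] [ 1.41121519e-01  1.37675666e-01  2.01035476e-02 -2.82004886e-04
 -1.45424203e+00 -2.43311522e-01] 
 [[-1.02045017e-01 -9.94779231e-01 -1.04709936e-03]
 [-9.94779782e-01  1.02044932e-01  1.34146851e-04]
 [-2.65953184e-05  1.05532229e-03 -9.99999443e-01]] 0.0002651526992280276
{'camera_matrix': array([[364.29119138,   0.        , 280.13956564],
       [  0.        , 364.29119138, 202.68595172],
       [  0.        ,   0.        ,   1.        ]]), 'hand_eye': array([[-2.40354390e-04, -9.65174543e-01, -2.61606660e-01,
         6.53189744e-02],
       [ 9.99999967e-01, -2.55983380e-04,  2.56654759e-05,
         3.42349836e-04],
       [-9.17386211e-05, -2.61606645e-01,  9.65174572e-01,
        -1.35223984e-01],
       [ 0.00000000e+00,  0.00000000e+00,  0.00000000e+00,
         1.00000000e+00]])}
yel []
red []
```

View pics/w1.png

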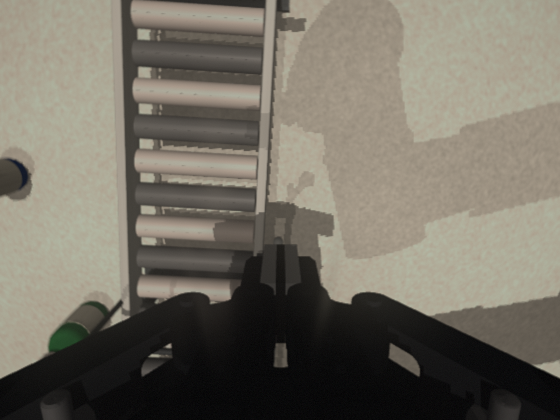

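The wrist view looks downhill: the walls are at about columns 125 and 265, the rollers lie between them, and the flags are just out of view at the top. I'll straighten the yaw by about 3.4° and shift downhill to see the flags.

step_arm(moves=[[0.7, 0, -0.3, 0, 0, 0.56, -1], [0.9, -0.3, -0.3, 0, 0, 0, -1], [0.7, -0.3, -0.3, 0, 0, 0, -1], [0, 0, 0, 0, 0, 0, -1], [0, 0, 0, 0, 0, 0, -1]])

```text
t: 3.07
tcp_pos: [0.4948, -0.1587, 0.29]
ee_rot: [-0.0, -0.65, 0.76, 0.0]
ft_force: [-0.1, 0.2, 0.4]
finger_gap: -0.0004
gripper_force: 0.0
```

```bash
cat >> h.py <<'E'
def wray(s,u,v):
    c=manip.get_calibration('wrist');q=s['ee_rot'];M=R.from_quat([q[1],q[2],q[3],q[0]]).as_matrix()
    H=c['hand_eye'];d=M@H[:3,:3]@np.linalg.solve(c['camera_matrix'],[u,v,1.]);return s['tcp_pos']+M@H[:3,3],d
def wplane(s,u,v,z):
    o,d=wray(s,u,v);return o+d*(z-o[2])/d[2]
E
python3 - <<'E'
from h import *
s=manip.state();p,d=manip.snapshot('wrist');cv2.imwrite('pics/w2.png',p);np.savez('w2.npz',p=p,pos=s['tcp_pos'],rot=s['ee_rot'])
print(s['t'],s['tcp_pos'],s['ee_rot'])
print('yel',blobs(p,(15,110,60),(35,255,255),20))
for c,st in blobs(p,(15,110,60),(35,255,255),40): print(c,wplane(s,*c,.086))
E
```

```text
3.0667 [ 0.49483444 -0.15871672  0.28997424] [-3.84523772e-05 -6.49987057e-01  7.59945241e-01  2.34771287e-04]
yel [([135.0, 74.5], [115, 68, 42, 14, 571]), ([299.4, 75.4], [280, 68, 40, 16, 569])]
[135.0, 74.5] [ 0.60657179 -0.26770125  0.086     ]
[299.4, 75.4] [ 0.46367898 -0.24448847  0.086     ]
```

View pics/w2.png

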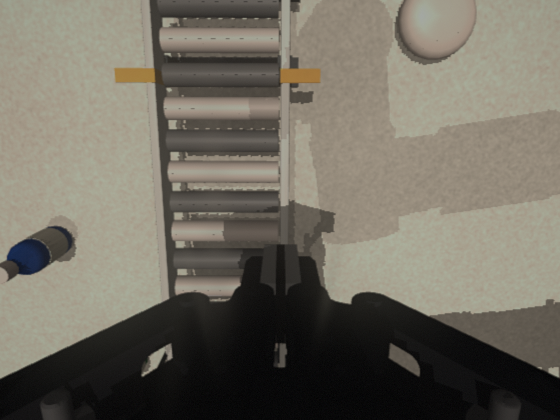

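The flags are at (135,74) and (299,75), giving a line centre of (0.535,-0.256), which agrees with the triangulation. The white stone is at (437,20), well aside. Next is the approach, between handle and track.

step_arm(moves=[[-0.6, -0.2, 0, 0, 0, 0, -1], [-1, -0.3, 0, 0, 0, 0, -1], [-1, -0.2, 0, 0, 0, 0, -1], [-1, 0, 0, 0, 0, 0, -1], [-0.65, 0, 0, 0, 0, 0, -1], [0, 0, 0.8, 0, 0, 0, -1], [0, 0, 1, 0, 0, 0, -1], [0, 0, 1, 0, 0, 0, -1], [0, 0, 0.97, 0, 0, 0, -1], [0, 0, 0, 0, 0, 0, -1]])

```text
t: 3.95
tcp_pos: [0.5308, -0.0342, 0.1707]
ee_rot: [-0.005, -0.651, 0.759, 0.004]
ft_force: [-0.7, -0.3, -1.1]
finger_gap: 0.0002
gripper_force: 0.0
```

```bash
cat >> h.py <<'E'
L=np.array([.5355,-.2555]);XV=np.array([-.160,-.987]);YV=np.array([.987,-.160])
def tf(p):
    r=np.asarray(p)[:2]-L;return (1e3*np.array([r@XV,r@YV,p[2]-.072])).round(1)  # mm rel. line
E
cat > knob.py <<'E'
from h import *
import sys
s=manip.state();print(s['t'],s['tcp_pos'],'tcp trk',tf(s['tcp_pos']),s['ft_force'].round(2) if hasattr(s['ft_force'],'round') else s['ft_force'])
B={}
for n in('top','scene'):
    p,d=manip.snapshot(n);cv2.imwrite(f'pics/{sys.argv[1]}_{n}.png',p);B[n]=[b for b in blobs(p,(0,170,80),(6,255,255),4)];print(n,B[n])
E
python3 knob.py a
```

```text
3.95 [ 0.53079294 -0.03420937  0.17068246] tcp trk [-217.7  -40.1   98.7] [-0.7  -0.34 -1.08]
top [([209.0, 195.0], [205, 178, 9, 35, 117])]
scene [([345.6, 83.9], [342, 75, 9, 18, 90]), ([303.8, 267.1], [287, 261, 38, 13, 138])]
```

```bash
python3 -c "
from h import *
s=manip.state();print(s['t'],s['tcp_pos'],tf(s['tcp_pos']),s['ee_rot'],s['dq'])"
```

```text
4.05 [ 0.5347061  -0.03500141  0.17720348] [-217.5  -36.1  105.2] [-1.06836337e-03 -6.50660947e-01  7.59367597e-01  2.09566041e-04] [-0.00627815 -0.02572764  0.06794589  0.01888779 -0.00737103 -0.00395682]
```

step_arm(moves=[[0, 0.4, 0, 0, 0, 0, -1], [0, 0.6, 0, 0, 0, 0, -1], [0, 0.5, 0.2, 0, 0, 0, -1], [0, 0.5, 0.25, 0, 0, 0, -1], [0, 0.4, 0.22, 0, 0, 0, -1], [0, 0, 0, 0, 0, 0, -1], [0.1, -0.7, 0, 0, 0, 0, -1], [0.3, -0.9, 0, 0, 0, 0, -1]])

```text
t: 4.72
tcp_pos: [0.5111, -0.0427, 0.1602]
ee_rot: [0.002, -0.651, 0.759, -0.001]
ft_force: [-0.1, 1.3, 1.7]
finger_gap: -0.0001
gripper_force: 0.0
```

```bash
cat > tray.py <<'E'
from h import *
import sys
def stone(n,p):
    b=[x for x in blobs(p,(18,140,90),(32,255,255),30)]
    o=[]
    for c,st in b:
        q=plane(n,*c,.1)
        for _ in range(3): q=plane(n,*c,.084-.05*(q[:2]-L)@XV)
        t=tf(q)
        if abs(t[1])<35 and t[0]<0: o.append((t[:2].tolist(),st[4]))
    return o
if __name__=='__main__':
    s=manip.state();print(s['t'],'tcp trk',tf(s['tcp_pos']),'f',(np.array(s['ft_force'])[:2]@XV).round(2))
    for n in sys.argv[2:]:
        t=manip.state()['t'];p,d=manip.snapshot(n);cv2.imwrite(f'pics/{sys.argv[1]}_{n}.png',p);print(n,t,stone(n,p))
        if n=='scene' or n=='top':print('red',blobs(p,(0,170,80),(6,255,255),4))
E
python3 - <<'E'
from tray import *
for n in('top','scene'):print('initial',n,stone(n,np.load(n+'0.npz')['p']))
E
python3 tray.py b scene
```

```text
initial top [([-642.3, 9.6], 230)]
initial scene [([-628.0, -14.0], 368), ([-627.6, 18.7], 126)]
4.7167 tcp trk [-206.2  -58.1   88.2] f -1.23
scene 4.7167 [([-597.8, -13.8], 352), ([-597.5, 18.7], 123)]
red [([297.1, 158.7], [296, 157, 3, 4, 9]), ([311.0, 253.4], [301, 247, 24, 15, 67])]
```

step_arm(moves=[[0.3, -0.9, 0, 0, 0, 0, -1], [0.3, -0.8, 0.3, 0, 0, 0, -1], [0.25, -0.3, 0.6, 0, 0, 0, -1], [0, 0, 0.6, 0, 0, 0, -1], [0, 0, 0.4, 0, 0, 0, -1], [0, 0, 0.1, 0, 0, 0, -1]])

```text
t: 5.27
tcp_pos: [0.5654, -0.0782, 0.0962]
ee_rot: [-0.001, -0.65, 0.76, 0.001]
ft_force: [-0.3, 0.1, 0.1]
finger_gap: 0.0002
gripper_force: 0.0
```

```bash
python3 tray.py c scene top
```

```text
5.2667 tcp trk [-179.8    1.1   24.2] f -0.04
scene 5.2667 [([-461.5, -12.3], 57), ([-500.4, -3.7], 324)]
red [([345.4, 83.4], [342, 75, 9, 18, 99]), ([297.0, 158.5], [296, 157, 3, 4, 8]), ([310.6, 253.0], [301, 247, 24, 15, 62])]
top 5.3167 [([-491.0, 11.0], 270)]
red [([206.2, 198.4], [205, 184, 4, 31, 89])]
```

step_arm(moves=[[0, 0, 0, 0, 0, 0, -1], [0, 0, 0, 0, 0, 0, -1], [0, 0, 0, 0, 0, 0, -1]])

```text
t: 5.62
tcp_pos: [0.5658, -0.0778, 0.0985]
ee_rot: [0.001, -0.65, 0.76, -0.001]
ft_force: [0.6, 0.3, 0.4]
finger_gap: -0.0003
gripper_force: 0.0
```

```bash
python3 tray.py d top scene
```

```text
5.6167 tcp trk [-180.3    1.5   26.5] f -0.4
top 5.6167 [([-434.0, 10.3], 97)]
red [([206.3, 197.7], [205, 184, 4, 31, 92])]
scene 5.6667 [([-367.3, -13.8], 90), ([-405.6, -11.8], 131), ([-403.0, 18.8], 46)]
red [([345.3, 83.5], [342, 75, 9, 18, 98]), ([297.0, 158.5], [296, 157, 3, 4, 8]), ([310.4, 253.0], [301, 247, 24, 15, 59])]
```

```bash
cat > hull.py <<'E'
from tray import *
def hull(n,p):
    m=cv2.inRange(cv2.cvtColor(p,cv2.COLOR_BGR2HSV),(18,140,90),(32,255,255))
    v,u=np.nonzero(m);P=[]
    for a,b in zip(u,v):
        q=plane(n,a,b,.1)
        for _ in range(2): q=plane(n,a,b,.084-.05*(q[:2]-L)@XV)
        t=tf(q)
        if abs(t[1])<48 and -700<t[0]<-20:P.append(t[:2])
    P=np.array(P);lo,hi=np.percentile(P[:,0],[2,98]);return round(lo),round(hi),round((lo+hi)/2),P[:,1].min(),P[:,1].max(),len(P)
E
python3 - <<'E'
from hull import *
for f in['top0','scene0','b_scene','c_scene','c_top','d_top','d_scene']:
    print(f,hull('top' if 'top' in f else 'scene',cv2.imread(f'pics/{f}.png')))
p=np.hstack([cv2.imread('pics/d_top.png')[120:270,150:450],cv2.imread('pics/d_scene.png')[110:260,190:490]]);cv2.imwrite('pics/v.png',cv2.resize(p,(800,200)))
p=np.vstack([cv2.imread('pics/d_top.png')[130:270,180:460],cv2.imread('pics/d_scene.png')[120:260,150:430]]);cv2.imwrite('pics/v.png',cv2.resize(p,(600,600)))
E
```

```text
top0 (-677, -588, -632, np.float64(-45.4), np.float64(43.9), 293)Traceback (most recent call last):
  File "<stdin>", line 3, in <module>
  File "hull.py", line 7, in hull
    for _ in range(2): q=plane(n,a,b,.084-.05*(q[:2]-L)@XV)
                         ~~~~~^^^^^^^^^^^^^^^^^^^^^^^^^^^^^
  File "h.py", line 9, in plane
    o,d=ray(n,u,v);return o+d*(z-o[2])/d[2]
        ~~~^^^^^^^
  File "h.py", line 7, in ray
    K,o,r=cam(n);d=r@np.linalg.solve(K,[u,v,1.]);return o,d/np.linalg.norm(d)
          ~~~^^^
  File "h.py", line 5, in cam
    c=manip.get_calibration(n);q=c['rotation'];return c['camera_matrix'],c['origin'],R.from_quat([q[1],q[2],q[3],q[0]]).as_matrix()
ValueError: time passes only in moves, steps and waits
```

```bash
sed -i 's/^from bench import manip/from bench import manip\nimport functools/; s/^def cam(n)/@functools.lru_cache\ndef cam(n)/' h.py
python3 - <<'E'
from hull import *
for f in['top0','scene0','b_scene','c_scene','c_top','d_top','d_scene']:
    print(f,hull('top' if 'top' in f else 'scene',cv2.imread(f'pics/{f}.png')))
p=np.vstack([cv2.imread('pics/d_top.png')[130:270,180:460],cv2.imread('pics/d_scene.png')[120:260,150:430]]);cv2.imwrite('pics/v.png',cv2.resize(p,(600,600)))
print(manip.state()['t'])
E
```

```text
top0 (-677, -588, -632, np.float64(-45.4), np.float64(43.9), 293)
scene0 (-658, -594, -626, np.float64(-37.6), np.float64(28.7), 494)
b_scene (-629, -563, -596, np.float64(-37.7), np.float64(28.9), 475)
c_scene (-524, -456, -490, np.float64(-37.4), np.float64(28.3), 389)
c_top (-537, -443, -490, np.float64(-45.3), np.float64(45.2), 325)
d_top (-478, -419, -449, np.float64(-45.1), np.float64(36.1), 102)
d_scene (-422, -353, -388, np.float64(-37.8), np.float64(28.6), 295)
5.7167
```

View pics/v.png

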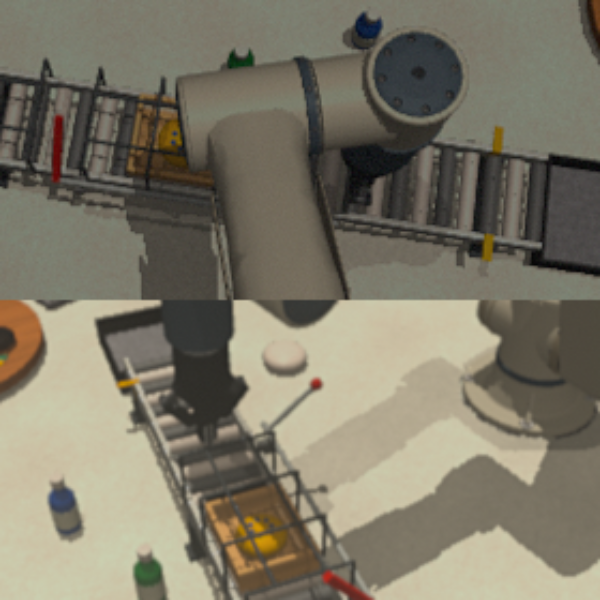

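The scene view is clear: the gate arm is up, the tray is still under the hoops near (260,530), and the fingers are in the open track ahead of it. By scene timing the bumper is about 92 mm uphill of the finger face, moving at about 0.28 m/s.

step_arm(moves=[[0, 0, 0, 0, 0, 0, -1], [0, 0, 0, 0, 0, 0, -1], [0.3, 0, 0.02, 0, 0, 0, -1], [0.5, 0, 0.02, 0, 0, 0, -1], [0.6, 0, 0.03, 0, 0, 0, -1], [0.6, 0, 0.03, 0, 0, 0, -1], [0.6, 0, 0.03, 0, 0, 0, -1], [0.6, 0, 0.03, 0, 0, 0, -1], [0.54, 0, 0.03, 0, 0, 0, -1], [0.48, 0, 0.02, 0, 0, 0, -1]])

```text
t: 6.55
tcp_pos: [0.5447, -0.2048, 0.0907]
ee_rot: [-0.0, -0.65, 0.76, -0.0]
ft_force: [-0.4, -0.0, 0.2]
finger_gap: -0.0001
gripper_force: 0.3
```

step_arm(moves=[[0.42, 0, 0.02, 0, 0, 0, -1], [0.36, 0, 0.02, 0, 0, 0, -1], [0.31, 0, 0.02, 0, 0, 0, -1], [0.26, 0, 0.01, 0, 0, 0, -1], [0.21, 0, 0.01, 0, 0, 0, -1], [0.17, 0, 0.01, 0, 0, 0, -1], [0.13, 0, 0.01, 0, 0, 0, -1], [0.09, 0, 0, 0, 0, 0, -1], [0.05, 0, 0, 0, 0, 0, -1], [0.02, 0, 0, 0, 0, 0, -1]])

```text
t: 7.38
tcp_pos: [0.5361, -0.2628, 0.0878]
ee_rot: [0.0, -0.65, 0.76, -0.0]
ft_force: [0.5, -0.6, 0.6]
finger_gap: -0.0003
gripper_force: 0.2
```

```bash
python3 - <<'E'
from hull import *
s=manip.state();print(s['t'],tf(s['tcp_pos']),s['ft_force'],np.array(s['ft_force'])[:2]@XV)
ps={n:manip.snapshot(n)[0] for n in('scene','top')}
for n,p in ps.items():
    cv2.imwrite(f'pics/e_{n}.png',p)
print('scene',hull('scene',ps['scene']))
cv2.imwrite('pics/e.png',np.vstack([cv2.resize(ps['scene'][110:215,160:370],(600,300)),cv2.resize(ps['top'][150:290,300:580],(600,300))]))
E
```

```text
7.3833 [ 7.2  1.7 15.8] [ 0.45654346 -0.62764628  0.59961832] 0.5464399283608377
scene (-125, -59, -92, np.float64(-35.2), np.float64(28.5), 178)
```

View pics/e.png

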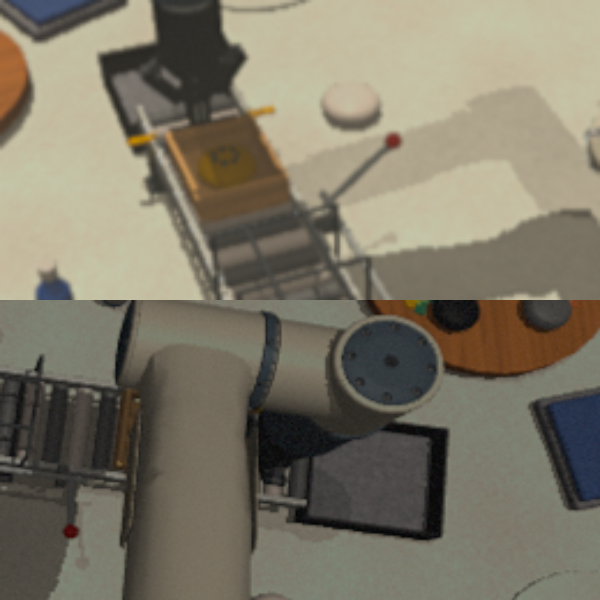

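The tray is stopped against the fingers, with its front just short of the yellow flags. The scene estimate puts the bumper face about 1 mm uphill of the line. I'll check that with the wrist view.

```bash
python3 - <<'E'
from hull import *
s=manip.state();print(s['t'],tf(s['tcp_pos']))
p,_=manip.snapshot('wrist');cv2.imwrite('pics/f0.png',p)
for c,st in blobs(p,(15,110,60),(35,255,255),15): print(c,st,tf(wplane(s,*c,.086)))
cv2.imwrite('pics/f.png',cv2.resize(np.clip(p[180:330,80:480].astype(float)*1.8,0,255).astype(np.uint8),(800,300)))
E
```

```text
7.4833 [ 7.   1.7 15.8]
[114.6, 277.9] [65, 252, 102, 42, 2635] [ 2.7 69.7 14. ]
[450.2, 279.2] [399, 252, 103, 43, 2755] [  2.8 -68.9  14. ]
```

View pics/f.png

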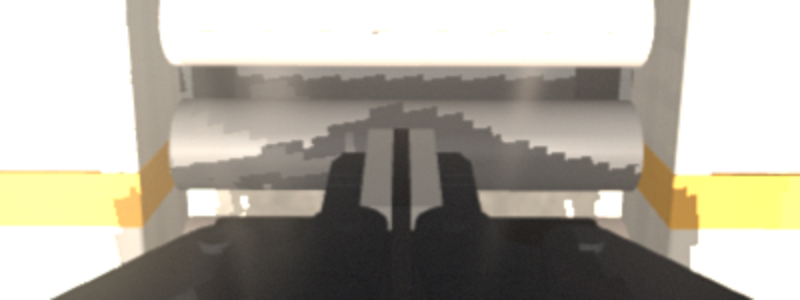

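The flags sit on the wall tops around rows 266–294. That puts the line about 2 mm downhill in my frame, with the finger face about 4 mm uphill. I'll ease about 4 mm further and hold.

step_arm(moves=[[0.02, 0, 0, 0, 0, 0, -1], [0.03, 0, 0, 0, 0, 0, -1], [0.03, 0, 0, 0, 0, 0, -1], [0.03, 0, 0, 0, 0, 0, -1], [0.02, 0, 0, 0, 0, 0, -1], [0, 0, 0, 0, 0, 0, -1], [0, 0, 0, 0, 0, 0, -1], [0, 0, 0, 0, 0, 0, -1], [0, 0, 0, 0, 0, 0, -1], [0, 0, 0, 0, 0, 0, -1]])

```text
t: 8.37
tcp_pos: [0.5354, -0.2666, 0.0878]
ee_rot: [0.0, -0.65, 0.76, -0.0]
ft_force: [-0.5, -0.1, -0.1]
finger_gap: 0.0001
gripper_force: 0.2
```

```bash
python3 - <<'E'
from hull import *
s=manip.state();print(s['t'],tf(s['tcp_pos']),np.array(s['ft_force'])[:2]@XV)
p,_=manip.snapshot('scene');print(hull('scene',p))
# front wall rim / bumper vs flags: brighten crop
cv2.imwrite('pics/g.png',cv2.resize(np.clip(p[125:185,185:275].astype(float)*1.6,0,255).astype(np.uint8),(800,533),interpolation=cv2.INTER_CUBIC))
for x in(0,-5,5):print(x,[(proj('scene',[*(L+(x/1e3)*XV+y*YV),.072+h])-[185,125])*800/90 for y,h in((.042,.025),(-.042,.025),(.06,.014),(-.06,.014))])
print('frontrim if face at 0',[(proj('scene',[*(L-.035*XV+y*YV),.0737+.042])-[185,125])*800/90 for y in(.052,-.052)])
E
```

```text
8.3667 [11.   1.7 15.8] 0.12356632785440058
(-120, -58, -89, np.float64(-35.2), np.float64(28.5), 164)
0 [array([288.56372846, 250.23396213]), array([501.94168376, 201.19269819]), array([245.42848949, 284.25515178]), array([548.42071672, 214.0686826 ])]
-5 [array([292.06910729, 257.87697738]), array([505.90887627, 208.59332992]), array([248.81897734, 291.96309576]), array([552.4630397 , 221.43178159])]
5 [array([285.07557436, 242.62850315]), array([497.99367241, 193.82784811]), array([242.05462092, 276.58499009]), array([544.39775807, 206.74085576])]
frontrim if face at 0 [array([281.52647345, 270.30419645]), array([552.63656311, 207.6172246 ])]
```

View pics/g.png

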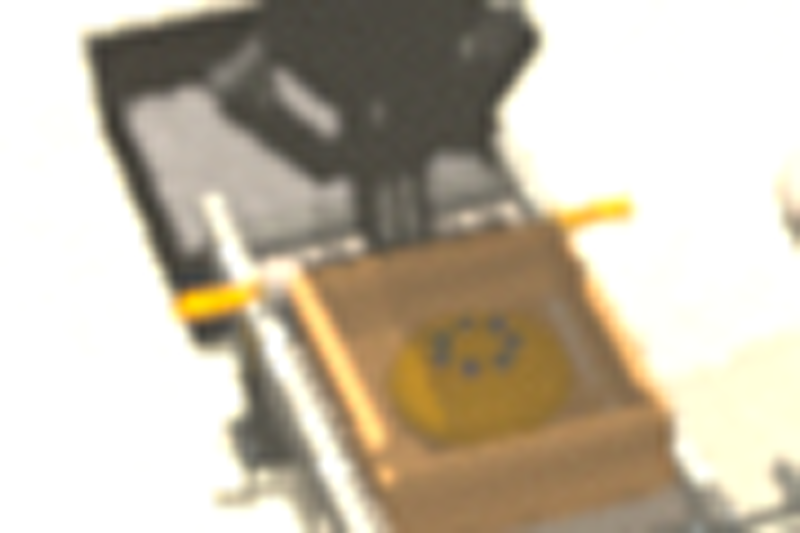

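The front rim lies within a few mm of where it should be for a bumper face on the line. It agrees with the flags at (215,300) and (595,212), and the tray rests on the closed fingers. Now I hold for over three seconds.

step_arm(moves=[[0, 0, 0, 0, 0, 0, -1], [0, 0, 0, 0, 0, 0, -1], [0, 0, 0, 0, 0, 0, -1], [0, 0, 0, 0, 0, 0, -1], [0, 0, 0, 0, 0, 0, -1], [0, 0, 0, 0, 0, 0, -1], [0, 0, 0, 0, 0, 0, -1], [0, 0, 0, 0, 0, 0, -1], [0, 0, 0, 0, 0, 0, -1], [0, 0, 0, 0, 0, 0, -1]])

```text
t: 9.25
tcp_pos: [0.5354, -0.2667, 0.0878]
ee_rot: [-0.0, -0.65, 0.76, -0.0]
ft_force: [0.7, 0.2, -0.3]
finger_gap: -0.0003
gripper_force: 0.2
```

step_arm(moves=[[0, 0, 0, 0, 0, 0, -1], [0, 0, 0, 0, 0, 0, -1], [0, 0, 0, 0, 0, 0, -1], [0, 0, 0, 0, 0, 0, -1], [0, 0, 0, 0, 0, 0, -1], [0, 0, 0, 0, 0, 0, -1], [0, 0, 0, 0, 0, 0, -1], [0, 0, 0, 0, 0, 0, -1], [0, 0, 0, 0, 0, 0, -1], [0, 0, 0, 0, 0, 0, -1]])

```text
t: 10.08
tcp_pos: [0.5354, -0.2667, 0.0878]
ee_rot: [0.0, -0.65, 0.76, 0.0]
ft_force: [0.3, -0.8, -0.5]
finger_gap: 0.0001
gripper_force: 0.2
```

step_arm(moves=[[0, 0, 0, 0, 0, 0, -1], [0, 0, 0, 0, 0, 0, -1], [0, 0, 0, 0, 0, 0, -1], [0, 0, 0, 0, 0, 0, -1], [0, 0, 0, 0, 0, 0, -1], [0, 0, 0, 0, 0, 0, -1], [0, 0, 0, 0, 0, 0, -1], [0, 0, 0, 0, 0, 0, -1], [0, 0, 0, 0, 0, 0, -1], [0, 0, 0, 0, 0, 0, -1]])

```text
t: 10.92
tcp_pos: [0.5354, -0.2667, 0.0878]
ee_rot: [0.0, -0.65, 0.76, -0.0]
ft_force: [-0.2, -0.8, -0.1]
finger_gap: -0.0
gripper_force: 0.2
```

step_arm(moves=[[0, 0, 0, 0, 0, 0, -1], [0, 0, 0, 0, 0, 0, -1], [0, 0, 0, 0, 0, 0, -1], [0, 0, 0, 0, 0, 0, -1], [0, 0, 0, 0, 0, 0, -1], [0, 0, 0, 0, 0, 0, -1], [0, 0, 0, 0, 0, 0, -1], [0, 0, 0, 0, 0, 0, -1], [0, 0, 0, 0, 0, 0, -1], [0, 0, 0, 0, 0, 0, -1]])

```text
t: 11.75
tcp_pos: [0.5354, -0.2667, 0.0878]
ee_rot: [-0.0, -0.65, 0.76, -0.0]
ft_force: [0.6, -1.0, 0.1]
finger_gap: -0.0001
gripper_force: 0.2
```

```bash
python3 - <<'E'
from hull import *
p,_=manip.snapshot('scene');print(manip.state()['t'],hull('scene',p));print(manip.finish_job())
E
```

```text
11.8 (-122, -58, -90, np.float64(-36.5), np.float64(28.5), 169)
the job is handed in; nothing more can be done
None
```

The job is handed in: the gate is open and the fingers, closed and not gripping, hold the tray back with its bumper within about 3 mm of the yellow line, steady for over 3 s. I had no reading of how far the bumper was pushed in.

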